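# Clamp the swinging desk caddy and fill it with decorating supplies

## Robot

A 7-joint arm with a two-finger parallel gripper is mounted at the origin on the work surface. World frame = base frame: x ahead of the robot, y to its left, z up, the work surface at z = 0. Lengths are in mm, angles in rad, forces in N, time in s.
With the tool pointing down it reaches from about 400 to 850 mm from the base axis. Payload 4.4 kg.
Tool frame: the origin (TCP) lies midway between the tips of the shut fingers; the grasp point (between the pads) lies 19 mm behind it; z points along the fingers, x is the direction in which the jaws open and shut, and the axes are right-handed (so a half turn about z gives the same grasp; the last joint's range is limited). The gripper opens to 94 mm and grips with 3 to 60 N. Pads are 16 mm wide; open, the fingers measure 119 mm over their backs; the gripper's body (75 mm by 177 mm) begins 78 mm behind the grasp point.
Start: joints at [-1.384, 0.628, 0.038, 1.517, -0.027, 0.996, -0.02], TCP at [162.549, 629.361, 205.478] pointing down, gripper open.
Joint ranges: [-3.06, 3.06], [-0.37, 2.12], [-1.25, 1.32], [0.18, 2.47], [-1.1, 4.24], [0.23, 1.98], [-2.94, 2.94]. Speed limits (rad/s): [2.57, 2.57, 3.14, 3.14, 3.14, 3.14, 3.14].

## Interface

Orientations are given as [roll, pitch, yaw] about the fixed x, y, z axes, in that order (R = Rz(yaw) Ry(pitch) Rx(roll)).
In Python, from station import r, jaws, ik, vision, sign_off gives the robot as it stands. Calls block until the motion is done:
- r.reach(position, orientation): joint-space move of the TCP to a pose.
- r.servo_line(position, orientation=None, max_speed=150): straight line of the TCP; orientation=None keeps the orientation; max_speed is the mean speed in mm/s.
- r.set_joints(angles): joint-space move.
- jaws.set_gripper(opening): finger opening in mm; the grip force is fixed at half the most; returns when the fingers have stopped.
- r.hold(seconds).
- ik(position, orientation): joint angles nearest the present ones, or None.
- r.state(): the state.
- vision.camera(name): name is "side" or "top" or "wrist"; returns (picture, depth): 420x560x3 uint8, blue, green, red; 420x560 float32, mm along the optical axis (not along the pixel's ray), 0 where there is no reading.
- vision.camera_model(name): a dict with "mtx" (3x3 intrinsics, pixels), "rvec" (rotation vector, rad) and "tvec" (3), from world to camera coordinates, as OpenCV has them. Camera axes: x right, y down, z forward; pixel columns grow to the right and rows downward; lengths in mm; the calibration is good to about 2 mm. A picture is of the moment at which its call begins: read the wrist's pose just before it. camera_model takes no time and is no camera call; for the wrist camera it gives the pose at the moment of the call.
A pose or a line that the arm cannot do raises r.PlanningError and nothing moves.
- sign_off(): hands the job in, once; it reports no verdict.
The state is a dict: "t": time; "qpos": joint angles; "qvel": joint speeds; "joint_torque": joint torques, N m; "tcp_pos": TCP position; "orientation": TCP orientation; "ft_force": force on the tool from outside, world axes, zero at the start; "moment": the same for the moment, N m; "opening": finger opening in mm.
Only numpy, scipy, OpenCV 4.12 (cv2) and the standard library are available. Lean on these libraries where they do the work, as an engineer would, in place of code of your own. Each camera call takes 0.05 s, during which the arm holds its last target.

## Task

The blue supply bucket swings on its stand and would tip if it were filled there: lift it, empty, straight up off its two pivots without letting it swing over or tip, and stand it on the plate of the desk clamp between the two jaws, pivot pins pointing to the jaws, and let go. Then wind the clamp's crank clockwise until the sliding jaw grips the bucket firmly against the fixed jaw. Only when it is clamped, put all the small stationery lying on the desk between stand and clamp (eraser, tape roll, sharpener, pin box, mini stapler, as many as are there) into the bucket, and leave the mug, plant pot and calculator alone.

Things in the scene. Friction and masses are not known exactly. Their poses are not given: they have to be found in the camera images.
- stand: White steel stand fixed to the desk. Origin: centre of the underside of its 100 x 190 x 6 mm foot. Two uprights (36 mm wide in x, 8 mm thick, centred at y = +68 and -68 mm) each have a slot open at the top, 12 mm wide in x, floor at z = 81 mm, horn tops at z = 103 mm. The bucket hangs in the slots by its pins, 4 mm clear of each upright, underside 31 mm over the desk.
- bucket: Blue open-topped bucket, 60 (x) x 120 (y) x 70 mm high, walls and floor 3 mm, about 0.3 kg. Origin: centre of underside; z up to the mouth. A steel pivot pin, 8 mm across, sticks out 16 mm from each 60 mm wide end (+y, -y), axis 54 mm above the underside; it swings freely about these. Can be taken from above across its 60 mm width, fingers outside the long walls near pin height.
- clamp: Clamp fixed to the desk. Origin: underside of its base plate, beneath the bucket's place. Plate 8 mm thick, 120 mm in x, y from -105 to +225 mm. Fixed dark jaw: face at y = -75 mm looking to +y, 60 mm wide, top at z = 48 mm; the sliding jaw comes from +y. Green gear housing 64 x 60 mm centred at x = 0, y = 190 mm, top at z = 78 mm; the upright crank shaft is in its middle.
- pad: Black rubber pad of the sliding jaw, 60 mm wide in x, z from 12 to 46 mm over the desk. Origin: on its face towards the fixed jaw, at desk level; axes as the clamp's (gap between jaws = its y in the clamp's frame + 75 mm). Sprung: when it bears on the bucket it is pushed back by up to 10 mm, 3 N for every mm, then stops dead.
- jaw (a joint): Travel of the sliding jaw towards the fixed jaw, m: 0 = gap of 170 mm between pad and fixed jaw, growing as it closes (gap = 170 mm - travel until the pad is pressed back). It touches the 120 mm long bucket that lies against the fixed jaw at 0.050; 0.055 is a firm grip. At most 0.060.
- crank (a joint): Crank angle, rad, 0 to 25.1, growing clockwise seen from above; each full clockwise turn closes the jaw by 15 mm. At 0 (and every full turn) the crank arm points along the clamp's +x. Stiff enough (0.08 N m) to stay where it is left; at the start 0 to 5.
- handle_grip (a point): Middle of the crank's upright red handle, 18 mm in diameter and 42 mm tall (z = 99 to 141 mm over the desk; this point at 124 mm), 45 mm from the crank shaft. It spins freely about its own axis, so it may be held from above without turning the gripper while it is led around the circle.
- eraser: White eraser with blue sleeve, 44 (x) x 20 (y) x 14 mm. Origin: centre of underside. May be absent.
- tape: Roll of yellow tape lying flat, 42 mm across, hole 28 mm, 18 mm high. Origin: centre of underside. May be absent.
- sharpener: Metal pencil sharpener block, 30 (x) x 20 (y) x 16 mm. Origin: centre of underside. May be absent.
- pinbox: Red flat box of pins, closed, 40 (x) x 30 (y) x 16 mm. Origin: centre of underside. May be absent.
- stapler: Green mini stapler on a black foot, 44 (x) x 18 (y) x 21 mm. Origin: centre of underside. May be absent.
- mug: White mug, 76 mm across, 85 mm high; bystander. Origin: centre of underside.
- plantpot: Small terracotta pot, 80 mm across, 70 mm high; bystander. Origin: centre of underside.
- calculator: Black calculator, 75 x 120 x 14 mm; bystander. Origin: centre of underside.
Mind the look-alikes: they are no part of the job. What is shaped like the eraser but pink or yellow is not meant.

How it is judged:
By the outcome, as a careful person would: the job done as asked, in the order asked, and still so for the second after the job is handed in, with the robot touching nothing.
Of eraser, tape, sharpener, pinbox, stapler only 3 to 5 are there at a start; the rules pass over those that are not, and their reading is None.
At some moment in a run one of eraser, tape, sharpener, pinbox, stapler may be knocked a few centimetres aside while the robot is not near it.
It also fails if it takes over 210 s, if anything falls off the work surface, if the arm or the gripper's body presses on something with over 40 N, if the wrist force passes 120 N, or if a joint passes its speed limit or range.

## Working session

There is one attempt and no reset: what is moved stays moved. The work goes in short steps, each a Python script; the robot and the scene stay as the last script left them, time stands still between calls to the robot, and variables do not carry over. Pictures are saved under pics/ and viewed, and the job is handed in when it is done.

```bash
ls; mkdir -p pics; python3 - <<'E'
from station import r,jaws,ik,vision
import cv2,numpy as np
print(r.state())
for n in ["side","top","wrist"]:
    m=vision.camera_model(n);p,d=vision.camera(n)
    cv2.imwrite(f"pics/{n}0.png",p);np.save(f"pics/{n}0.npy",d)
    print(n,m)
E
```

```text
pics
{'t': 0.0, 'qpos': array([-1.38380434,  0.6293542 ,  0.03842781,  1.51832152, -0.02700912,
        0.99632188, -0.02000336]), 'qvel': array([ 0.00175656, -0.00028396,  0.0010266 ,  0.00111267, -0.00141219,
        0.00050001, -0.0019136 ]), 'joint_torque': array([-5.84700774e-04, -5.49730754e+01,  1.14293039e+00, -1.86621970e+01,
       -5.23021817e-02,  2.40238581e-02,  1.72360087e-04]), 'tcp_pos': array([162.36646733, 628.71514362, 204.56351669]), 'orientation': array([3.14158406e+00, 1.88749731e-03, 1.31800850e+00]), 'ft_force': array([-0.27751427, -0.08481086, -0.3838598 ]), 'moment': array([0.00616199, 0.02239278, 0.01634978]), 'opening': 93.79032412769193}
side {'mtx': array([[484.52739347,   0.        , 287.74072828],
       [  0.        , 484.52739347, 203.61874297],
       [  0.        ,   0.        ,   1.        ]]), 'rvec': array([ 2.13662796, -0.44250876,  0.2251184 ]), 'tvec': array([-467.35545896,  213.53650374,  957.8654843 ])}
top {'mtx': array([[415.61154517,   0.        , 276.04299456],
       [  0.        , 415.61154517, 209.55826277],
       [  0.        ,   0.        ,   1.        ]]), 'rvec': array([ 2.12035102, -2.08662577,  0.17434096]), 'tvec': array([  3.93328259, 539.10181371, 989.85138467])}
wrist {'mtx': array([[290.53280957,   0.        , 278.5944295 ],
       [  0.        , 290.53280957, 207.91697737],
       [  0.        ,   0.        ,   1.        ]]), 'rvec': array([-2.30942995, -1.79209603, -0.23380739]), 'tvec': array([-649.11776218,  -29.25477247,  392.1471404 ])}
```

View pics/top0.png

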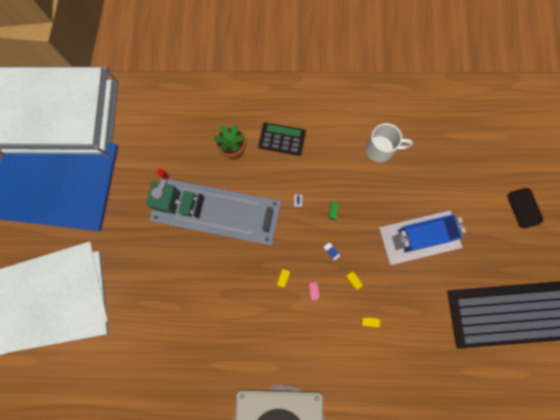

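View pics/side0.png

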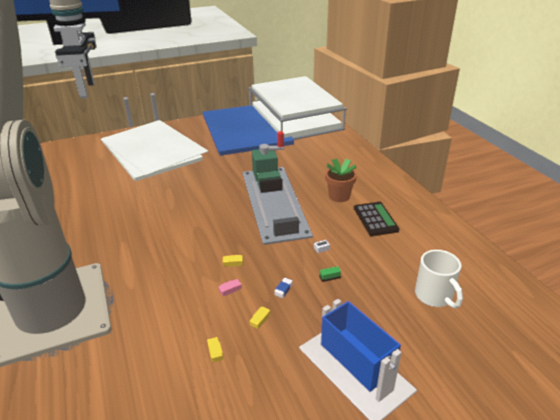

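View pics/wrist0.png

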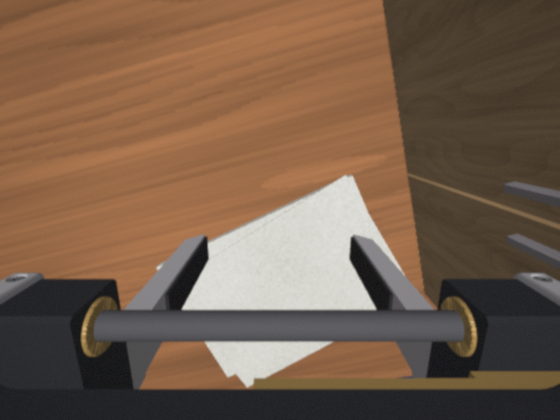

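Candidates (top pixel): eraser = white/blue (332,251), with look-alikes pink (314,291) and yellow (284,278), (355,281), (371,322). Stapler = green (334,210). Sharpener = grey or white block (298,200). Bucket = (430,235); the blue folder at (50,185) isn't it. Next I'll check close crops and measure.

```bash
cat > h.py <<'E'
from station import r,jaws,ik,vision,sign_off
import cv2,numpy as np
def shot(n,save=None):
    m=vision.camera_model(n);p,d=vision.camera(n)
    R,_=cv2.Rodrigues(m["rvec"]);K=m["mtx"];t=np.ravel(m["tvec"])
    v,u=np.mgrid[:420,:560]
    P=np.stack([(u-K[0,2])/K[0,0]*d,(v-K[1,2])/K[1,1]*d,d],-1)
    W=(P-t)@R  # R^T (P-t)
    W[d<=0]=np.nan
    if save: cv2.imwrite(f"pics/{save}.png",p)
    return p,d,W,m
def proj(m,pts):
    return cv2.projectPoints(np.float64(pts).reshape(-1,1,3),m["rvec"],m["tvec"],m["mtx"],None)[0].reshape(-1,2)
def st():
    s=r.state();print("t%.1f"%s["t"],"tcp",s["tcp_pos"].round(1),"rpy",s["orientation"].round(3),"F",s["ft_force"].round(1),"op %.1f"%s["opening"]);return s
E
python3 - <<'E'
from h import *
for n,box in [("top",(130,150,480,340)),("side",(200,130,440,410))]:
    p,d,W,m=shot(n)
    x0,y0,x1,y1=box
    s=2.2 if n=="top" else 2.1
    cv2.imwrite(f"pics/{n}c.png",cv2.resize(p[y0:y1,x0:x1],None,fx=s,fy=s,interpolation=cv2.INTER_CUBIC))
    hsv=cv2.cvtColor(p,cv2.COLOR_BGR2HSV)
    if n=="top":pts=[(332,251),(298,200),(334,210),(284,278),(355,281),(314,291),(400,243),(460,228),(430,235),(161,173),(268,219),(199,205),(382,143),(230,140),(282,139),(152,220),(275,240)]
    else: pts=[(284,287),(321,245),(330,273),(280,138)]
    for u,v in pts: print(n,(u,v),W[v,u].round(1))
E
```

```text
top (332, 251) [ 440.7 -130.3   17.7]
top (298, 200) [572.5 -43.   16.3]
top (334, 210) [ 546.7 -136.1   18.6]
top (284, 278) [371.1  -9.5  14.2]
top (355, 281) [ 366.8 -187.2   16. ]
top (314, 291) [340.3 -84.8  17.9]
top (400, 243) [ 458.1 -289.8   64.2]
top (460, 228) [ 491.8 -422.4   96.7]
top (430, 235) [ 483.2 -373.3   32.6]
top (161, 173) [605.9 282.6 140.6]
top (268, 219) [515.9  32.6  46. ]
top (199, 205) [549.8 209.5  45.7]
top (382, 143) [ 734.6 -267.5    6.6]
top (230, 140) [715.3 133.3  71.6]
top (282, 139) [741.    1.5  14. ]
top (152, 220) [515.  338.7  12.5]
top (275, 240) [ 4.688e+02  1.560e+01 -2.000e-01]
side (284, 287) [ 444.2 -130.7   10.7]
side (321, 245) [569.9 -48.   18.4]
side (330, 273) [ 545.1 -139.9   20. ]
side (280, 138) [607.  279.9 127.7]
```

View pics/topc.png

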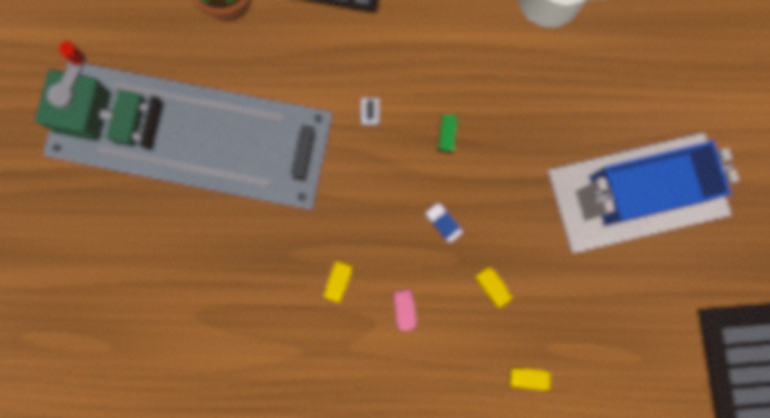

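View pics/sidec.png

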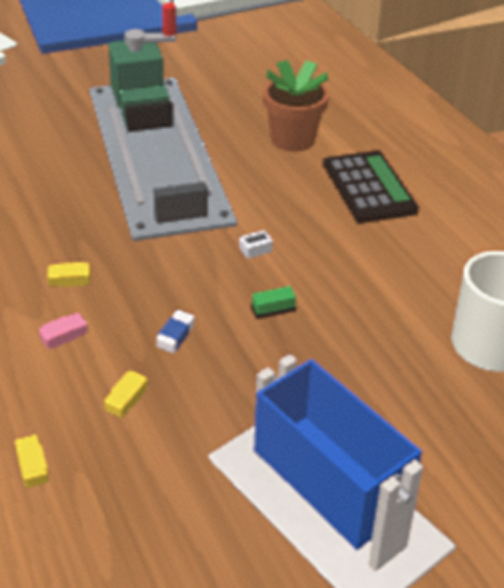

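```bash
cat > fit.py <<'E'
from h import *
def rect(xy):
    xy=np.float32(xy);(c,(w,h),a)=cv2.minAreaRect(xy)
    if w<h: w,h,a=h,w,a+90
    return np.round(c,1),(round(w,1),round(h,1)),round((a+90)%180-90,1)
def big(mask):
    mask=cv2.morphologyEx(mask.astype(np.uint8),cv2.MORPH_OPEN,np.ones((2,2)))
    n,l,s,c=cv2.connectedComponentsWithStats(mask)
    return l==1+np.argmax(s[1:,4])
E
python3 - <<'E'
from fit import *
for n in ["top","side"]:
    p,d,W,m=shot(n);hsv=cv2.cvtColor(p,cv2.COLOR_BGR2HSV)
    H,S,V=[hsv[...,i].astype(int) for i in range(3)]
    x,y,z=W[...,0],W[...,1],W[...,2]
    reg=lambda x0,x1,y0,y1:(x>x0)&(x<x1)&(y>y0)&(y<y1)
    blue=(H>105)&(H<130)&(S>150)
    b=big(blue&reg(380,600,-500,-250)); q=W[b]
    print(n,"bucket all",rect(q[:,:2]), "zmax",np.percentile(q[:,2],[1,50,90,98,100]).round(1))
    t=q[q[:,2]>85]; print("   rim",len(t),rect(t[:,:2]),np.median(t[:,2]))
    # plane tilt of floor/rim
    f=q[(q[:,2]>28)&(q[:,2]<40)]; print("   floor",len(f), rect(f[:,:2]) if len(f)>5 else None)
    st=(S<60)&reg(380,600,-500,-230)
    f=st&(z<14)&(z>2); print("  stand foot",f.sum(),rect(W[f][:,:2]),np.median(W[f][:,2]))
    f=st&(z>60); print("  horns",f.sum(),W[f][:,2].max().round(1),rect(W[f][:,:2]))
    cl=(S<110)&reg(420,660,-10,380)
    f=big(cl&(z>3)&(z<13)); print("  plate",f.sum(),rect(W[f][:,:2]),np.median(W[f][:,2]))
    g=(H>60)&(H<95)&(S>60)&reg(480,640,240,360)&(z>65)&(z<90); print("  housing",g.sum(),rect(W[g][:,:2]),np.median(W[g][:,2]))
    f=reg(480,580,-10,80)&(z>35)&(z<60); print("  fixed",f.sum(),rect(W[f][:,:2]),np.median(W[f][:,2]))
    f=reg(480,600,160,240)&(z>38)&(z<60)&(S<100)&(V<60); print("  pad",f.sum(),rect(W[f][:,:2]))
    f=((H<8)|(H>172))&(S>150)&reg(500,700,200,360)&(z>90); print("  handle",f.sum(),rect(W[f][:,:2]),W[f].mean(0).round(1),W[f][:,2].max())
    for nm,mk in dict(eraser=reg(410,475,-165,-100),sharp=reg(545,595,-75,-20),stap=reg(515,575,-170,-110)).items():
        f=mk&(z>6)&(z<40); print("  ",nm,f.sum(),rect(W[f][:,:2]),np.percentile(W[f][:,2],[50,95]).round(1))
E
```

```text
top bucket all (array([ 482. , -358.6]), (119.1, 56.4), -74.2) zmax [nan nan nan nan nan]
   rim 172 (array([ 478.4, -358.7]), (120.0, 53.3), -75.1) 100.19286059827064
   floor 788 (array([ 483.9, -369.7]), (95.6, 57.0), -75.1)
  stand foot 1274 (array([ 482.5, -358.6]), (193.9, 100.2), -75.6) 6.966252496961147
  horns 210 109.2 (array([ 476.3, -359. ]), (149.5, 59.4), -81.2)
  plate 3839 (array([535.5, 173.5]), (326.1, 118.2), 77.0) nan
  housing 406 (array([565.3, 300.3]), (61.1, 58.4), -8.5) 77.76855347914412
  fixed 156 (array([518.1,  33.9]), (59.8, 16.2), -10.3) 48.467974070025214
  pad 87 (array([550.5, 219.1]), (54.5, 23.3), -11.6)
  handle 70 (array([608.1, 283.9]), (17.3, 14.8), -87.4) [606.8 282.8 134.1] 144.96924189734577
   eraser 144 (array([ 443.1, -135.5]), (48.5, 45.0), -83.9) [15.  18.1]
   sharp 95 (array([569.9, -47. ]), (38.3, 23.8), 0.6) [16.7 20.3]
   stap 125 (array([ 549.8, -135.5]), (47.2, 18.2), -7.1) [21.1 24.7]
side bucket all (array([ 492.4, -345.6]), (134.4, 113.8), 38.1) zmax [nan nan nan nan nan]
   rim 1089 (array([ 482.4, -359.2]), (122.4, 61.5), -76.0) 95.80834514929585
   floor 449 (array([ 482.3, -358.7]), (119.6, 60.3), -75.6)
  stand foot 2767 (array([ 507.7, -350.7]), (189.0, 153.4), -75.9) 6.809702932834969
  horns 561 106.0 (array([ 484.9, -357.1]), (150.1, 53.7), -70.5)
  plate 2213 (array([546.8, 172.5]), (327.7, 124.2), 79.7) nan
  housing 260 (array([566.6, 301.1]), (64.1, 61.3), 77.3) 77.95854249740984
  fixed 216 (array([518.7,  35.1]), (61.1, 18.5), -9.4) 47.20191534729392
  pad 98 (array([550.5, 214.8]), (57.4, 15.6), -6.5)
  handle 68 (array([607.8, 281.9]), (13.1, 11.2), 67.4) [607.4 280.6 125.6] 144.48744380964663
   eraser 201 (array([ 442.4, -129. ]), (46.4, 21.6), 39.3) [14.3 17.2]
   sharp 127 (array([573.6, -42. ]), (30.2, 22.9), -2.8) [16.3 20. ]
   stap 223 (array([ 547.3, -133.9]), (42.8, 22.9), -3.9) [20.  23.3]
```

Top and side views agree. The stand and bucket are at about (482.5,-358.7), yaw 14.5°. The clamp origin is at about (532.6,113.7), yaw -10.1°, and the crank at about 0.25 rad. Eraser, sharpener and stapler are there; tape and pin box are absent. I'll refine the bucket from the wrist camera.

```bash
python3 - <<'E'
from fit import *
a=np.radians
y=a(14.5)
for yy in (y,y+np.pi,y-np.pi):
    q=ik([482.5,-358.7,66],[np.pi,0,yy]);print(yy,None if q is None else q.round(2))
for yy in (a(-10.1),a(-10.1)+np.pi,a(79.9),a(79.9)-np.pi):
    q=ik([530,99,66],[np.pi,0,yy]);print(yy,None if q is None else q.round(2))
r.reach([482.5,-358.7,300],[np.pi,0,y]);st()
p,d,W,m=shot("wrist","w1")
hsv=cv2.cvtColor(p,cv2.COLOR_BGR2HSV);H,S,V=[hsv[...,i].astype(int) for i in range(3)]
b=(H>105)&(H<130)&(S>150)&(W[...,2]>94)&(W[...,2]<112);q=W[b];print(b.sum(),rect(q[:,:2]),np.median(q[:,2]))
f=(S<70)&(W[...,2]>95)&(W[...,2]<112);print(f.sum(),rect(W[f][:,:2]),np.median(W[f][:,2]))
f=(S<60)&(W[...,2]>2)&(W[...,2]<12);print(f.sum(),rect(W[f][:,:2]),np.median(W[f][:,2]))
E
```

```text
0.2530727415391778 [ 0.52  0.74  0.12  1.78 -0.14  0.63  0.97]
3.394665395128971 [ 0.07  0.96  0.96  1.79 -0.98  0.94 -1.43]
-2.888519912050615 [ 0.07  0.96  0.96  1.79 -0.98  0.94 -1.43]
-0.17627825445142728 [-0.46  0.7   0.34  1.95 -0.43  0.55 -0.  ]
2.9653143991383657 [ 0.01  0.7  -0.38  1.94  0.45  0.58  2.3 ]
1.3945180723434694 [-0.24  0.67 -0.    1.95  0.    0.52  1.16]
-1.7470745812463238 [-0.65  0.78  0.67  1.96 -0.78  0.68 -1.24]
t4.0 tcp [ 483.1 -358.   299.8] rpy [-3.141 -0.     0.254] F [ 0.8  0.5 -0.2] op 93.9
438 (array([ 483.1, -355.9]), (118.5, 56.7), -75.5) 101.17948173855848
285 (array([ 482.6, -354.7]), (142.9, 60.0), -75.5) 103.20166094334567
3393 (array([ 492.6, -326.6]), (795.2, 345.3), 52.0) 6.4391601330932575
```

View pics/w1.png

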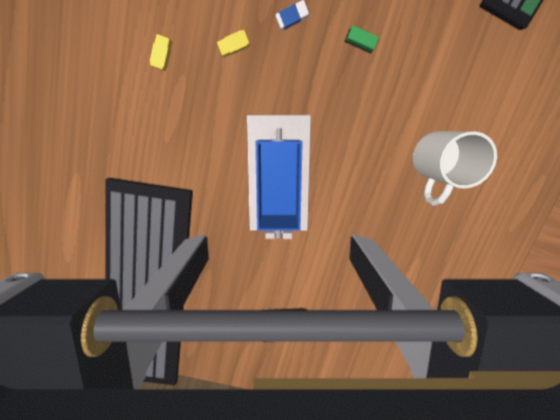

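Wrist view: the bucket (278,185) hangs level between its horns (278,133) and (278,236), aligned with the tool. Gripping and lifting it now.

```bash
python3 - <<'E'
from fit import *
y=np.radians(14.5);o=[np.pi,0,y]
r.servo_line([482.8,-357.5,130],o,150);r.servo_line([482.8,-357.5,66],o,60);s=st()
jaws.set_gripper(50);st()
r.servo_line([482.8,-357.5,72],o,20);st()
shot("side","s2")
r.servo_line([482.8,-357.5,130],o,40);st()
shot("side","s3")
E
python3 -c "
import cv2;import numpy as np
a=[cv2.imread(f'pics/s{i}.png')[230:420,220:480] for i in (2,3)]
cv2.imwrite('pics/s23.png',cv2.resize(np.hstack(a),None,fx=1.5,fy=1.5))"
```

```text
t6.5 tcp [ 483.  -357.8   66.4] rpy [ 3.141 -0.     0.253] F [-0.4 -0.6 -0.3] op 93.6
t7.2 tcp [ 482.8 -357.5   66.1] rpy [ 3.141 -0.     0.253] F [-1.2  0.1  0.6] op 60.0
t7.6 tcp [ 482.8 -357.3   71.9] rpy [-3.141  0.     0.253] F [ 0.5 -0.1 -3.9] op 59.6
t9.2 tcp [ 482.7 -357.4  129.7] rpy [-3.141  0.     0.253] F [ 0.1 -1.  -3.1] op 59.5
```

View pics/s23.png

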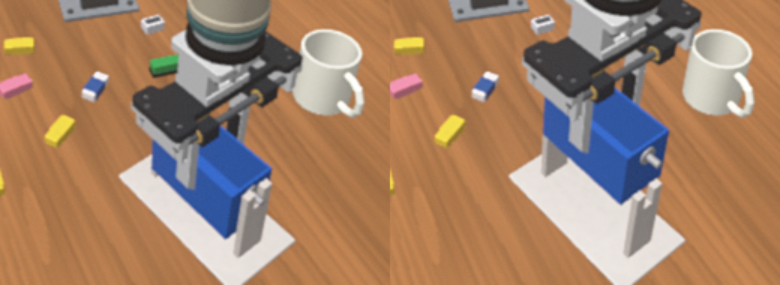

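Side view: the bucket is clear of the pins and level, pin at (650,158) of the montage. Carrying it over, with a wrist look at the clamp on the way.

```bash
python3 - <<'E'
from fit import *
c=np.radians(-10.1);o=[np.pi,0,c]
r.servo_line([482.8,-357.5,230],None,120)
r.reach([515,-40,260],o);st()
p,d,W,m=shot("wrist","w2")
hsv=cv2.cvtColor(p,cv2.COLOR_BGR2HSV);H,S,V=[hsv[...,i].astype(int) for i in range(3)]
x,y,z=W[...,0],W[...,1],W[...,2]
reg=lambda x0,x1,y0,y1:(x>x0)&(x<x1)&(y>y0)&(y<y1)
f=reg(480,580,0,80)&(z>40)&(z<60);print("fixed",f.sum(),rect(W[f][:,:2]),np.median(z[f]))
f=reg(480,600,150,300)&(z>38)&(z<60)&(V<60);print("pad",f.sum(),rect(W[f][:,:2]),np.median(z[f]))
f=reg(480,640,240,360)&(z>70)&(z<86)&(H>60)&(H<95);print("housing",f.sum(),rect(W[f][:,:2]),np.median(z[f]))
f=((H<8)|(H>172))&(S>150)&reg(500,700,200,360)&(z>90);print("handle",f.sum(),rect(W[f][:,:2]),np.nanmax(z[f]))
f=reg(430,640,0,360)&(z>5)&(z<12)&(S<110);f=big(f);print("plate",rect(W[f][:,:2]),np.median(z[f]))
E
```

```text
t11.5 tcp [515.  -41.3 260. ] rpy [ 3.14  -0.    -0.178] F [-0.4 -0.7 -3.6] op 59.8
fixed 432 (array([519.1,  36.4]), (59.0, 15.1), -10.1) 48.42610639802479
pad 0 (array([0., 0.]), (0.0, 0.0), 0.0) nan
housing 0 (array([0., 0.]), (0.0, 0.0), 0.0) nan
  return _methods._mean(a, axis=axis, dtype=dtype,
  ret = ret.dtype.type(ret / rcount)
Traceback (most recent call last):
ValueError: zero-size array to reduction operation fmax which has no identity
```

View pics/w2.png

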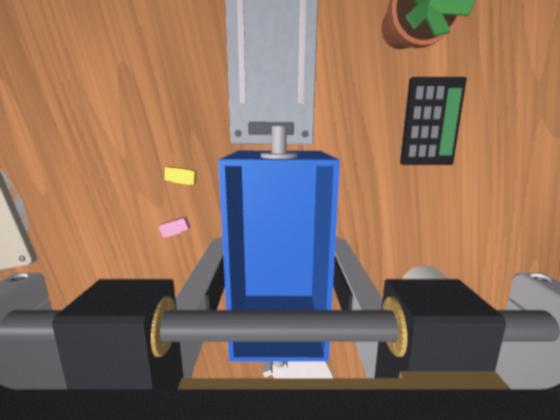

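The wrist shows the clamp plate (271,80) with the fixed jaw at (270,128). The bucket is level in the hand with its pin towards the jaw. I'll lower it about 4 mm off the fixed jaw, watching the force.

```bash
python3 - <<'E'
from fit import *
c=np.radians(-10.1);o=[np.pi,0,c]
X=[531.1,105.5]
r.reach(X+[180],o);r.servo_line(X+[120],o,100)
r.servo_line(X+[50],o,50);s=st();f0=s["ft_force"][2]
z=50
while z>40:
    z-=1;r.servo_line(X+[z],o,15);r.hold(.1);f=r.state()["ft_force"][2]
    print(z,(f-f0).round(1))
    if f-f0>3: break
shot("side","s4")
jaws.set_gripper(92);st()
r.servo_line(X+[180],o,100)
p,d,W,m=shot("side","s5");p2,d2,W2,_=shot("top","t5")
cv2.imwrite("pics/s45.png",cv2.resize(np.hstack([cv2.imread("pics/s4.png")[100:260,200:360],p[100:260,200:360],p2[130:290,130:290]]),None,fx=1.6,fy=1.6))
E
```

```text
t14.6 tcp [531.3 105.5  50.3] rpy [-3.141e+00 -1.000e-03 -1.760e-01] F [-0.4 -0.  -3.4] op 59.9
49 -0.2
48 0.4
47 -0.6
46 -1.5
45 -0.2
44 -0.3
43 2.0
42 12.5
t18.1 tcp [531.1 105.5  41.9] rpy [ 3.141  0.    -0.176] F [-0.   0.3 -0.4] op 91.8
```

View pics/s45.png

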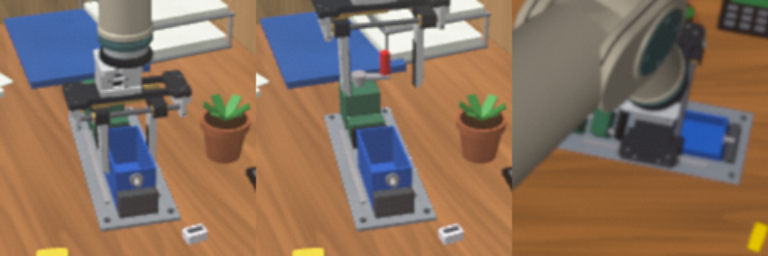

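The bucket stands on the plate between the jaws with its pins over them. Next a wrist look at the crank.

```bash
python3 - <<'E'
from fit import *
c=np.radians(-10.1);o=[np.pi,0,c]
r.servo_line([531.1,105.5,270],o,150)
r.reach([560,215,270],o);st()
p,d,W,m=shot("wrist","w3")
hsv=cv2.cvtColor(p,cv2.COLOR_BGR2HSV);H,S,V=[hsv[...,i].astype(int) for i in range(3)]
x,y,z=W[...,0],W[...,1],W[...,2]
reg=lambda x0,x1,y0,y1:(x>x0)&(x<x1)&(y>y0)&(y<y1)
f=reg(480,640,240,370)&(z>72)&(z<84)&(H>60)&(H<95);print("housing",f.sum(),rect(W[f][:,:2]),np.median(z[f]))
f=((H<8)|(H>172))&(S>150)&reg(500,700,200,360);print("handle",f.sum(),rect(W[f][:,:2]))
g=f&(z>138);print(" top",g.sum(),rect(W[g][:,:2]),np.median(z[g]))
f=reg(550,585,285,320)&(z>84);print("hub",f.sum(),rect(W[f][:,:2]),np.percentile(z[f],[5,50,95,100]).round(1))
f=reg(585,600,275,300)&(z>84)&(S<70);print("arm",f.sum(),np.percentile(z[f],[5,50,95,100]).round(1))
for yy in (c,c+np.pi,c+np.pi/2,c-np.pi/2):
  js=[ik([566+45*np.cos(t),300.7+45*np.sin(t),105],[np.pi,0,yy]) for t in np.arange(0,6.3,.5)]
  print(yy,[None if q is None else q[[0,4,6]].round(2).tolist() for q in js][::4])
E
```

```text
t21.0 tcp [559.4 215.6 268.5] rpy [ 3.139e+00  2.000e-03 -1.750e-01] F [-0.1 -0.5  0.2] op 92.1
housing 1923 (array([568.8, 305.2]), (63.4, 59.9), -9.8) 78.36993595201082
handle 257 (array([619.9, 284.6]), (37.6, 16.6), -21.4)
 top 231 (array([610.6, 287.5]), (17.1, 16.0), 7.9) 141.346660195868
hub 480 (array([571.1, 305.4]), (29.3, 25.4), -4.8) [ 98.3 100.4 101.7 102.9]
arm 139 [ 96.8  98.5  99.8 101. ]
-0.17627825445142728 [[-0.98, -0.89, 0.03], [-1.11, -0.91, -0.01], [-1.05, -0.9, 0.13], [-0.97, -0.89, 0.05]]
2.9653143991383657 [[-0.13, 0.62, 1.97], [-0.21, 0.63, 1.84], [-1.13, -1.1, -2.85], [-0.11, 0.62, 1.98]]
1.3945180723434694 [[-0.82, -0.56, 1.35], [-0.94, -0.57, 1.29], [-0.86, -0.57, 1.41], [-0.8, -0.55, 1.37]]
-1.7470745812463238 [[-1.02, -1.02, -1.45], [-1.16, -1.02, -1.5], [-1.1, -1.03, -1.34], [-1.02, -1.02, -1.42]]
```

View pics/w3.png

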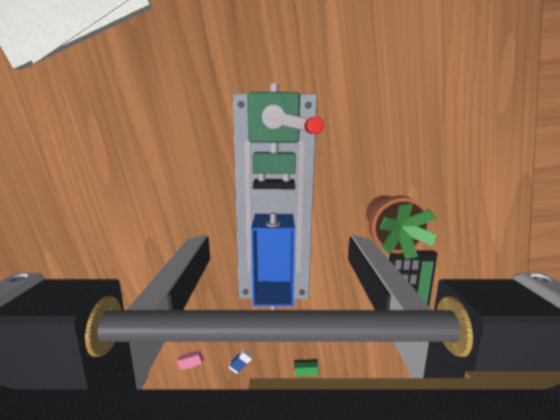

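```bash
python3 - <<'E'
from fit import *
c=np.radians(-10.1);o=[np.pi,0,c]
m=vision.camera_model("wrist");R,_=cv2.Rodrigues(m["rvec"]);print("cam pos",(-R.T@np.ravel(m["tvec"])).round(1),"tcp px",proj(m,r.state()["tcp_pos"]))
for P in ([609,270,165],[609,240,190]):
    r.reach(P,o);s=st()
    p,d,W,m=shot("wrist","w4_%d"%P[1])
    hsv=cv2.cvtColor(p,cv2.COLOR_BGR2HSV);H,S,V=[hsv[...,i].astype(int) for i in range(3)]
    x,y,z=W[...,0],W[...,1],W[...,2]
    f=((H<8)|(H>172))&(S>150)&(z>138)&(z<146);print("handle",f.sum(),rect(W[f][:,:2]),np.median(z[f]),W[f].mean(0).round(1))
    f=(x>520)&(x<610)&(y>250)&(y<350)&(z>72)&(z<84)&(H>60)&(H<95);print("housing",f.sum(),rect(W[f][:,:2]))
    p,d,W,m=shot("top");hsv=cv2.cvtColor(p,cv2.COLOR_BGR2HSV);H,S,V=[hsv[...,i].astype(int) for i in range(3)]
E
```

```text
cam pos [574.1 288.9 448.8] tcp px [[277.06380804 247.2178133 ]]
t21.6 tcp [609.4 267.7 166. ] rpy [ 3.14e+00 -1.00e-03 -1.79e-01] F [-0.  -0.5  0.8] op 92.1
handle 424 (array([610.7, 288.4]), (16.9, 16.2), 80.2) 141.51265674644412 [610.8 288.8 141.4]
housing 3101 (array([569.1, 305.4]), (64.0, 60.0), -10.5)
t22.0 tcp [610.6 237.4 193.7] rpy [-3.139 -0.005 -0.181] F [ 0.8 -0.4 -0.7] op 91.8
handle 356 (array([611.2, 288. ]), (16.9, 15.6), 52.0) 141.5075805774294 [611.  288.3 141.5]
housing 2806 (array([569., 305.]), (64.4, 59.5), -10.4)
```

View pics/w4_270.png

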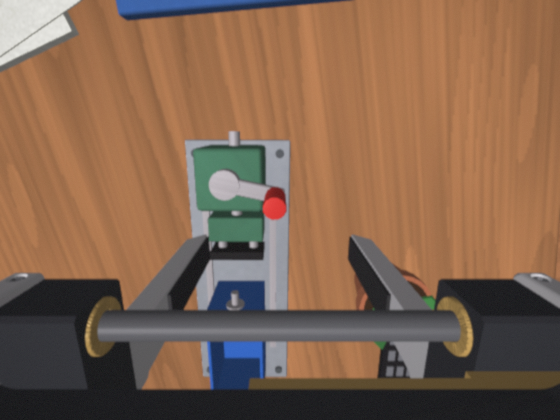

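Wrist view: crank handle at (274,206), about (610.9,288.3); the hub at (224,184) is up to 103 mm high. The top and wrist estimates differ by 2–4 mm, so I'll start midway and correct the circle's centre from the radial force.

```bash
cat > crank.py <<'E'
from fit import *
YAW=np.radians(79.9);O=[np.pi,0,YAW];Z=108
def lead(C,a0,a1,step=15,speed=80,k=0.04,fmax=25,verbose=True):
    """lead clockwise: crank local angle a0->a1 (rad, clockwise positive); world ang = -10.1deg - a"""
    n=int(np.ceil(abs(a1-a0)/np.radians(step)));C=np.array(C,float);fm=0
    for i,a in enumerate(np.linspace(a0,a1,n+1)[1:]):
        w=np.radians(-10.1)-a;e=np.array([np.cos(w),np.sin(w)])
        r.servo_line([*(C+45*e),Z],O,speed)
        f=r.state()["ft_force"];fr=f[:2]@e;ft=f[:2]@np.array([e[1],-e[0]])
        C+=np.clip(k*fr,-.6,.6)*e
        fm=max(fm,np.hypot(*f[:2]))
        if verbose and i%3==0: print("a%.2f fr%.1f ft%.1f fz%.1f C%s"%(a,fr,ft,f[2],C.round(1)))
        if np.linalg.norm(f)>fmax*2: print("HIGH",f);break
    print("max lateral",fm,"C",C.round(2),"a",a);return C,a
E
python3 - <<'E'
from crank import *
jaws.set_gripper(60)
h=[609.7,286.3]
r.reach(h+[165],O);st()
r.servo_line(h+[Z],O,60);st()
shot("side","s6")
jaws.set_gripper(10);s=st()
C=np.array([567.5,303.]);v=s["tcp_pos"][:2]-C
a=-np.arctan2(v[1],v[0])-np.radians(10.1);print("a0",a,np.hypot(*v))
C,a=lead(C,a,a+np.pi/2,verbose=True);st()
np.save("c.npy",[*C,a])
p,_,_,_=shot("side","s7")
cv2.imwrite("pics/s67.png",cv2.resize(np.hstack([cv2.imread("pics/s6.png")[80:260,200:380],p[80:260,200:380]]),None,fx=2,fy=2))
E
```

```text
t23.9 tcp [609.8 285.9 165.1] rpy [3.141 0.    1.393] F [-1.  -0.6 -0.9] op 60.1
t25.0 tcp [610.1 286.4 108.4] rpy [ 3.141 -0.     1.395] F [-0.2  0.1  0.5] op 60.2
t25.8 tcp [609.7 286.7 108. ] rpy [ 3.142e+00 -1.000e-03  1.395e+00] F [-0.7  1.2 -0.3] op 17.2
a0 0.19174372844998486 45.26257144386104
a0.45 fr-2.5 ft2.9 fz1.3 C[567.4 303.1]
a1.24 fr-4.1 ft0.8 fz0.3 C[567.3 303.5]
max lateral 6.13930328319226 C [567.36 303.9 ] a 1.7625400552448813
t27.6 tcp [551.9 263.2 108. ] rpy [ 3.140e+00 -2.000e-03  1.396e+00] F [ 0.8  6.1 -1.6] op 17.3
```

View pics/s67.png

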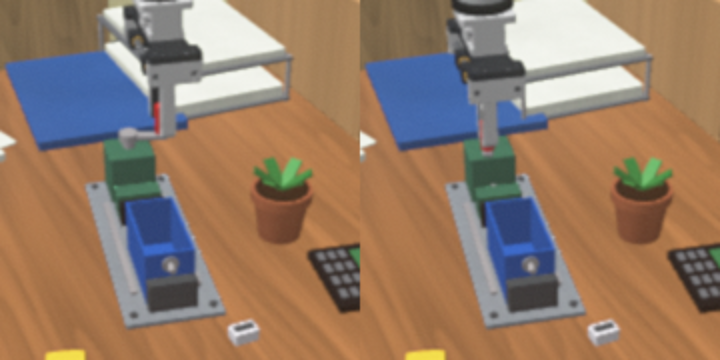

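The crank follows with lateral forces under 7 N. Continuing to 22 rad, then I'll check.

```bash
python3 - <<'E'
from crank import *
*C,a=np.load("c.npy")
C,a=lead(C,a,6.3,k=.06);np.save("c.npy",[*C,a])
if abs(a-6.3)<.01: C,a=lead(C,a,22.0,speed=110,k=.06,verbose=False);np.save("c.npy",[*C,a])
s=st();v=s["tcp_pos"][:2]-C;print("angle mod",(-np.arctan2(v[1],v[0])-np.radians(10.1))%(2*np.pi),a%(2*np.pi))
p,_,W,_=shot("side","s8")
cv2.imwrite("pics/s8c.png",cv2.resize(p[80:260,200:380],None,fx=3,fy=3))
E
```

```text
a2.01 fr-6.3 ft1.7 fz-4.0 C[567.6 304.2]
a2.77 fr-5.3 ft3.0 fz-4.2 C[568.4 304.6]
a3.53 fr-0.6 ft2.2 fz-1.8 C[568.8 304.5]
a4.28 fr3.3 ft1.6 fz-0.2 C[568.8 304.7]
a5.04 fr2.7 ft1.9 fz-1.0 C[568.9 305.2]
a5.80 fr-0.4 ft2.7 fz1.7 C[568.9 305.2]
max lateral 6.521828198347112 C [568.83 305.24] a 6.3
max lateral 5.050027041036293 C [568.37 304.18] a 22.0
t48.4 tcp [524.5 313.4 108. ] rpy [ 3.141e+00 -1.000e-03  1.395e+00] F [-2.   1.9 -0.3] op 17.6
angle mod 3.1714974075832223 3.1504440784612413
```

View pics/s8c.png

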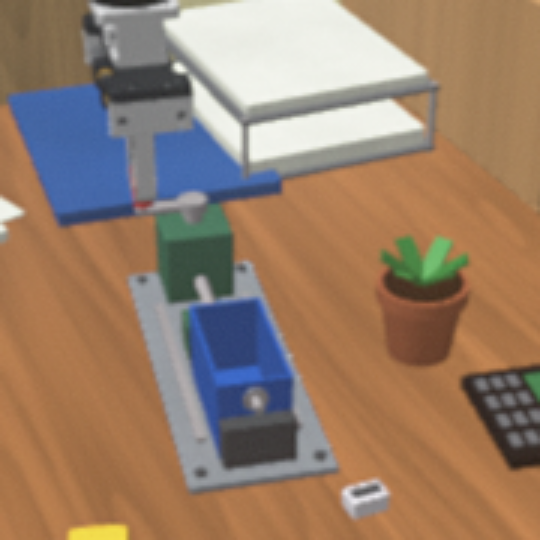

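The bucket is against the fixed jaw and the handle is on its far side, as expected at 22 rad. Winding on to 23.4, then letting go.

```bash
python3 - <<'E'
from crank import *
*C,a=np.load("c.npy")
C,a=lead(C,a,23.4,speed=60,k=.06);np.save("c.npy",[*C,a])
s=st();v=s["tcp_pos"][:2]-C;print("angle",(-np.arctan2(v[1],v[0])-np.radians(10.1))%(2*np.pi)+6*np.pi)
jaws.set_gripper(45)
P=s["tcp_pos"];r.servo_line([P[0],P[1],200],O,100)
r.reach([500,-60,320],[np.pi,0,np.radians(-10)]);st()
for n in("top","side"):
    p,d,W,m=shot(n,n+"9")
    hsv=cv2.cvtColor(p,cv2.COLOR_BGR2HSV);H,S,V=[hsv[...,i].astype(int) for i in range(3)]
    x,y,z=W[...,0],W[...,1],W[...,2]
    reg=lambda x0,x1,y0,y1:(x>x0)&(x<x1)&(y>y0)&(y<y1)
    f=((H<8)|(H>172))&(S>150)&reg(500,700,200,380)&(z>90);print("handle",rect(W[f][:,:2]))
    f=reg(480,640,240,370)&(z>70)&(z<86)&(H>60)&(H<95);print("housing",rect(W[f][:,:2]))
    f=(H>105)&(H<130)&(S>150)&reg(430,650,20,220)&(z>60);print("bucket",f.sum(),rect(W[f][:,:2]),np.nanpercentile(z[f],[50,98]).round(1))
    f=(H>105)&(H<130)&(S>150)&reg(430,650,20,220)&(z<30)&(z>5);print("b floor",f.sum(),rect(W[f][:,:2]),np.nanpercentile(z[f],[50]).round(1))
t=cv2.imread("pics/top9.png")[140:340,130:430];s=cv2.imread("pics/side9.png")[110:310,200:400]
cv2.imwrite("pics/ts9.png",cv2.resize(np.hstack([t,s]),None,fx=1.6,fy=1.6))
E
```

```text
a22.23 fr0.6 ft0.8 fz0.8 C[568.3 304.2]
a22.93 fr2.5 ft1.0 fz0.1 C[568.1 304.6]
max lateral 3.752686877590383 C [568.04 304.91] a 23.4
t50.4 tcp [569.6 350.  108.1] rpy [ 3.140e+00 -1.000e-03  1.394e+00] F [ 0.5  3.5 -0.2] op 17.7
angle 23.420114061701014
t53.7 tcp [500.5 -58.7 319.6] rpy [-3.141e+00  1.000e-03 -1.720e-01] F [-0.5  1.  -0.3] op 44.9
handle (array([568.3, 346. ]), (17.2, 16.1), 73.6)
housing (array([567.5, 299.7]), (64.4, 57.2), -10.8)
bucket 0 (array([0., 0.]), (0.0, 0.0), 0.0) nan
b floor 0 (array([0., 0.]), (0.0, 0.0), 0.0) nan
handle (array([567.6, 344.7]), (13.9, 13.3), -15.1)
housing (array([566.2, 300.6]), (61.0, 59.3), -11.3)
bucket 314 (array([529.7, 103.3]), (125.9, 59.5), 79.4) [73.5 80.5]
b floor 139 (array([530.1, 106.4]), (120.6, 57.6), 79.3) [14.3]
  return np.nanmean(a, axis, out=out, keepdims=keepdims)
```

View pics/ts9.png

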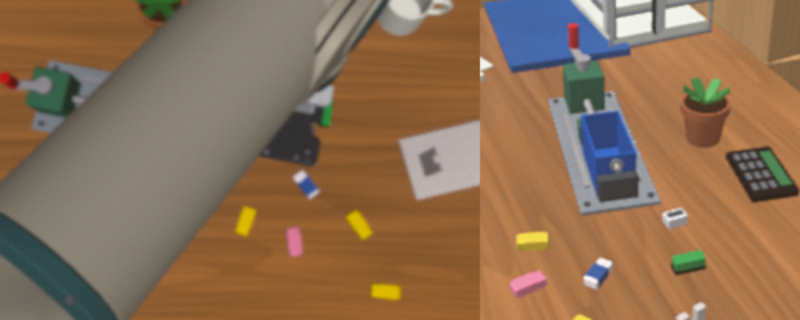

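Handle now points along +y of the clamp: crank ≈ 23.42 rad, jaw ≈ 55.9 mm, and the bucket is upright and snug. Next a wrist check of the clamp and the stationery.

```bash
cat > items.py <<'E'
from fit import *
def look(name=None,n="wrist"):
    p,d,W,m=shot(n,name)
    hsv=cv2.cvtColor(p,cv2.COLOR_BGR2HSV);H,S,V=[hsv[...,i].astype(int) for i in range(3)]
    x,y,z=W[...,0],W[...,1],W[...,2]
    reg=(x>330)&(x<700)&(y>-290)&(y<10)&(z>5)&(z<35)
    mask=(reg).astype(np.uint8);mask=cv2.morphologyEx(mask,cv2.MORPH_OPEN,np.ones((3,3)))
    k,l,s,c=cv2.connectedComponentsWithStats(mask);out=[]
    for i in range(1,k):
        if s[i,4]<40: continue
        f=l==i
        zt=np.percentile(z[f],90);t=f&(z>zt-4)
        out.append((c[i].round(0),int(s[i,4]),rect(W[t][:,:2]),zt.round(1),np.median(hsv[t],0)))
    return out
E
python3 - <<'E'
from items import *
r.reach([500,-190,330],[np.pi,0,0]);st()
for i in look("w10"): print(*i)
E
```

```text
t54.4 tcp [ 500.1 -189.9  329.8] rpy [-3.141e+00  0.000e+00 -1.000e-03] F [ 0.8  0.4 -0.1] op 45.0
[197.  57.] 430 (array([373. ,  -5.7]), (44.3, 20.5), -18.5) 15.8 [ 27. 146. 243.]
[320.  48.] 41 (array([564.5,   7.8]), (17.7, 4.2), -1.6) 9.1 [113.  17. 153.]
[325.  81.] 281 (array([574. , -40.2]), (29.8, 19.7), -2.7) 17.8 [133.  10. 209.]
[184. 109.] 303 (array([347.2, -81.9]), (34.8, 20.4), 7.0) 15.7 [166.  72. 243.]
[237. 121.] 358 (array([ 432.4, -100.6]), (43.9, 20.3), 37.4) 15.9 [111.   97.5 184. ]
[307. 141.] 289 (array([ 548.7, -132.1]), (41.5, 17.8), -6.9) 22.5 [ 67. 141. 173.]
[203. 171.] 304 (array([ 370.6, -183.5]), (43.3, 20.2), 35.6) 15.8 [ 27. 150. 242.]
[386. 209.] 191 (array([ 689. , -250.3]), (47.6, 9.0), 76.4) 31.2 [ 18.  17. 182.]
[262. 222.] 786 (array([ 460., -285.]), (47.7, 11.6), -3.9) 13.5 [  4.5  17.  137. ]
```

View pics/w10.png

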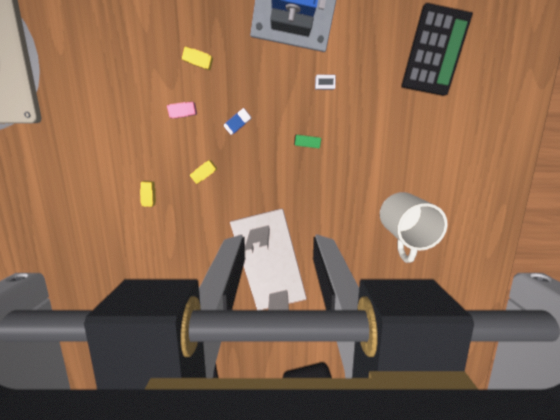

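The eraser has been knocked to (432,-101), now at pixel (237,121). The sharpener (325,81) and stapler (307,141) haven't moved, and look-alikes are at (197,57), (182,109), (203,171), (147,194). Picking the eraser lengthwise.

```bash
cat > pick.py <<'E'
from items import *
B=np.array([531.5,103.]);U=np.array([.1754,.9845]);PY=np.radians(79.9)
def pick(xy,deg,L,z=4,check=True):
    y=np.radians(deg);o=[np.pi,0,y]
    jaws.set_gripper(min(L+34,90))
    r.reach([*xy,110],o);r.servo_line([*xy,30],o,120);r.servo_line([*xy,z],o,40);st()
    jaws.set_gripper(L-12);s=st()
    r.servo_line([*xy,150],o,150);s=st();return s["opening"]
def drop(off,L,z=45):
    o=[np.pi,0,PY];P=B+off*U
    r.reach([*P,170],o);r.servo_line([*P,z],o,100);s=st()
    jaws.set_gripper(L+9);r.hold(.3);r.servo_line([*P,170],o,150);st()
E
python3 - <<'E'
from pick import *
op=pick([432.4,-100.6],37.4,44)
if op>38:
    p,d,W,m=shot("side","s11")
    drop(-10,44)
    r.reach([500,-190,330],[np.pi,0,0])
    shot("side","s12")
for i in look("w12"): print(*i)
E
```

```text
t57.7 tcp [ 432.3 -100.7    4. ] rpy [-3.142  0.     0.653] F [-0.1  0.2  0.6] op 78.2
t58.3 tcp [ 432.5 -100.6    4.1] rpy [ 3.142 -0.     0.653] F [ 0.8 -0.   1.1] op 44.1
t59.5 tcp [ 431.9 -100.3  149.4] rpy [-3.141e+00  1.000e-03  6.530e-01] F [ 0.1  0.5 -0.6] op 43.8
t61.8 tcp [530.2  93.2  45.5] rpy [ 3.141 -0.     1.395] F [-0.5  0.3 -0.4] op 43.5
t63.5 tcp [529.1  93.2 169.3] rpy [-3.14   0.     1.395] F [ 0.3 -0.3 -0.3] op 53.4
[197.  58.] 434 (array([373.4,  -5.7]), (43.8, 20.7), -19.4) 15.7 [ 27. 146. 242.]
[325.  82.] 273 (array([574.1, -40.7]), (30.1, 19.3), -0.0) 17.9 [135.   10.  201.5]
[185. 110.] 306 (array([347.2, -81.8]), (34.6, 20.5), 7.4) 15.9 [166.  73. 243.]
[307. 142.] 295 (array([ 548.7, -132.1]), (41.9, 17.8), -6.6) 22.4 [ 67. 141. 172.]
[203. 172.] 313 (array([ 370.5, -183.5]), (43.7, 20.5), 35.6) 15.9 [ 27. 151. 242.]
[386. 210.] 186 (array([ 688.3, -248.7]), (42.6, 7.3), 74.2) 30.8 [ 18.  17. 182.]
[261. 223.] 762 (array([ 466.5, -274.9]), (84.1, 28.3), 6.5) 12.2 [  5.  17. 144.]
```

```bash
python3 -c "
import cv2,numpy as np
a=[cv2.imread(f'pics/s{i}.png')[100:300,180:380] for i in (11,12)]
cv2.imwrite('pics/m12.png',cv2.resize(np.hstack(a),None,fx=2,fy=2))"
```

```text
(no output)
```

View pics/m12.png

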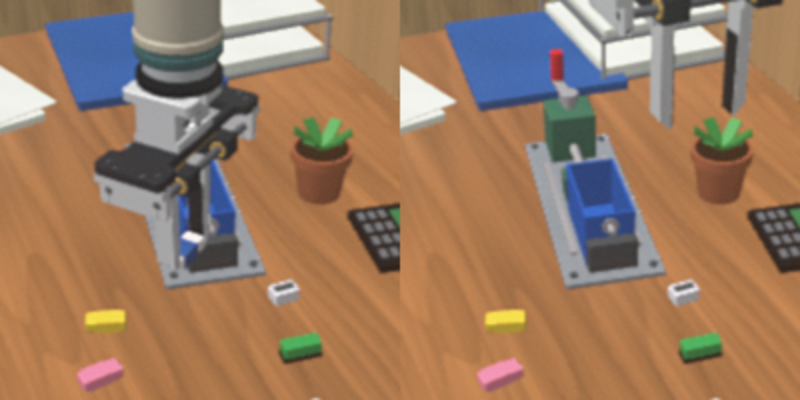

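The eraser was held at 44 mm and is gone from the desk; I'll confirm it's in the bucket when next over it. Now the stapler, another look, then the sharpener.

```bash
python3 - <<'E'
from pick import *
op=pick([548.7,-132.1],-6.7,44,z=5)
if op>38: drop(8,44)
r.reach([500,-190,330],[np.pi,0,0])
L=look("w13")
for i in L: print(*i)
sh=[i for i in L if i[4][1]<40 and np.hypot(i[2][0][0]-574,i[2][0][1]+40)<60 and i[2][1][0]<36 and i[2][1][0]>24]
print(sh)
if len(sh)==1:
    op=pick(sh[0][2][0],sh[0][2][2],30,z=4)
    if op>25: drop(0,30)
o=[np.pi,0,np.radians(-10)]
r.reach([515,40,300],o)
p,d,W,m=shot("wrist","w14");st()
E
```

```text
t67.9 tcp [ 548.8 -132.2    5. ] rpy [ 3.141 -0.    -0.117] F [-0.9 -1.2  0.8] op 78.0
t68.6 tcp [ 548.7 -132.1    5. ] rpy [-3.142 -0.    -0.117] F [ 0.  -0.1 -0. ] op 42.0
t69.7 tcp [ 548.1 -131.7  149.2] rpy [-3.141e+00  2.000e-03 -1.170e-01] F [ 0.   0.9 -0.6] op 42.0
t72.1 tcp [533.4 110.9  45.5] rpy [ 3.141 -0.     1.395] F [-0.4  0.2 -0.1] op 41.8
t73.8 tcp [532.2 110.9 169.3] rpy [-3.14   0.     1.395] F [-0.7 -0.2 -0.6] op 52.8
[197.  58.] 439 (array([372.9,  -5.6]), (44.0, 20.7), -19.6) 15.7 [ 27. 146. 242.]
[325.  82.] 275 (array([574.1, -40.8]), (30.1, 19.2), -0.0) 17.9 [135.  10. 202.]
[184. 110.] 311 (array([346.7, -81.8]), (35.8, 20.3), 8.2) 15.7 [166.  74. 243.]
[203. 172.] 309 (array([ 370.7, -183.4]), (43.8, 20.2), 36.0) 15.8 [ 27. 151. 242.]
[386. 210.] 199 (array([ 688.8, -251.2]), (48.0, 9.1), 77.8) 31.4 [ 18.  17. 182.]
[261. 223.] 772 (array([ 465.7, -285.3]), (36.2, 6.4), 4.8) 13.7 [  4.  17. 135.]
[(array([325.,  82.]), 275, (array([574.1, -40.8]), (30.1, 19.2), -0.0), np.float64(17.9), array([135.,  10., 202.]))]
t78.2 tcp [574.2 -41.    4. ] rpy [ 3.141 -0.    -0.   ] F [-0.2 -0.2  0.3] op 63.9
t78.9 tcp [574.2 -40.8   4.1] rpy [-3.142 -0.     0.   ] F [-0.6  0.3  0.3] op 29.5
t80.0 tcp [573.5 -40.5 149.2] rpy [-3.141e+00  2.000e-03  0.000e+00] F [-0.1 -0.1 -0.1] op 29.9
t82.2 tcp [532.  103.   45.5] rpy [ 3.141 -0.     1.394] F [ 0.3  0.7 -0.1] op 29.6
t83.9 tcp [530.8 103.1 169.3] rpy [-3.14   0.     1.395] F [ 0.3 -0.1 -0.7] op 38.9
t85.1 tcp [514.7  40.3 299.2] rpy [ 3.141e+00  1.000e-03 -1.730e-01] F [0.4 0.  0.6] op 39.0
```

View pics/w14.png

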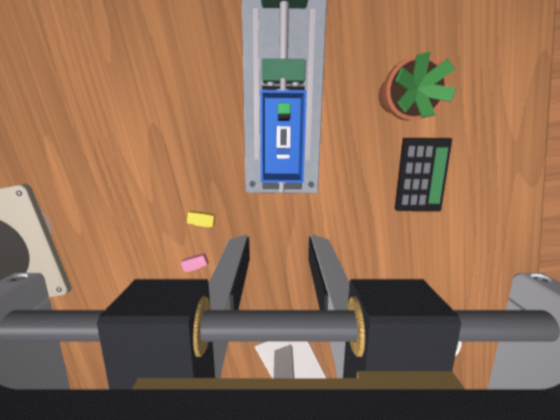

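The wrist shows green stapler (284,108), sharpener (284,137) and the eraser's white end (283,156) in the bucket. Last check, with the arm out of the way.

```bash
python3 - <<'E'
from items import *
w=cv2.imread("pics/w14.png")[70:200,230:340]
r.servo_line([515,40,360],None,150)
r.reach([400,-300,350],[np.pi,0,0]);st()
p,d,W,m=shot("top","t15");ps,_,Ws,_=shot("side","s15")
for n,(p_,W_) in dict(top=(p,W),side=(ps,Ws)).items():
    hsv=cv2.cvtColor(p_,cv2.COLOR_BGR2HSV);H,S,V=[hsv[...,i].astype(int) for i in range(3)]
    x,y,z=W_[...,0],W_[...,1],W_[...,2];reg=lambda x0,x1,y0,y1:(x>x0)&(x<x1)&(y>y0)&(y<y1)
    f=((H<8)|(H>172))&(S>150)&reg(500,700,200,380)&(z>90);print("handle",rect(W_[f][:,:2]))
    f=(H>105)&(H<130)&(S>150)&reg(430,650,20,220)&(z>68);print("rim",f.sum(),rect(W_[f][:,:2]),np.nanpercentile(z[f],[50,98]).round(1))
    f=reg(480,580,-10,60)&(z>40)&(z<54)&(V<80)&(S<100);print("fixed",f.sum(),rect(W_[f][:,:2]))
A=cv2.resize(p[130:330,120:400],(560,400));B=cv2.resize(w,(200,236))
c=np.zeros((400,760,3),np.uint8);c[:,:560]=A;c[:236,560:]=B
cv2.imwrite("pics/f15.png",c)
E
```

```text
t87.0 tcp [ 400.9 -298.9  349.5] rpy [-3.141e+00  0.000e+00  2.000e-03] F [ 0.3  0.6 -0.3] op 39.1
handle (array([568.1, 346.7]), (16.6, 15.7), 86.3)
rim 192 (array([529. , 101.5]), (120.6, 58.2), 79.7) [77.2 81. ]
fixed 85 (array([515.1,  33.7]), (54.1, 15.1), -12.2)
handle (array([568.7, 341.7]), (8.9, 8.4), -17.2)
rim 164 (array([529.2, 102.6]), (126.5, 59.2), 80.3) [75.9 80.4]
fixed 69 (array([517.2,  28. ]), (57.5, 6.7), -10.1)
```

View pics/f15.png

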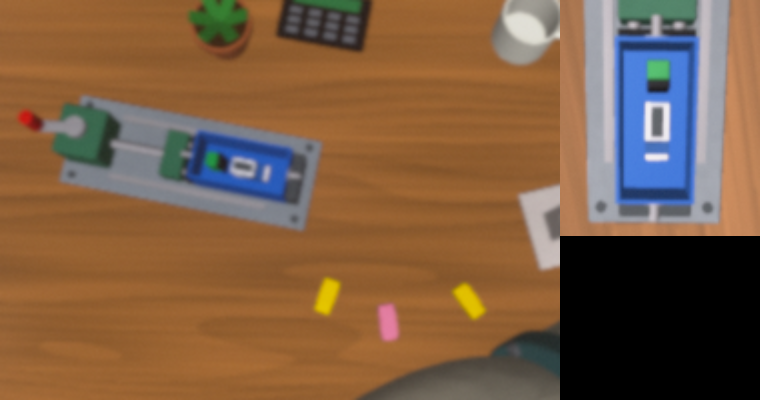

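View pics/s15.png

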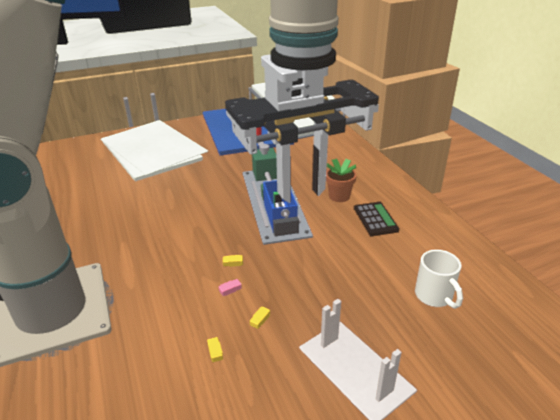

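All three small items are in the clamped bucket. Only the look-alikes and bystanders are left on the desk, and the arm is clear.

```bash
python3 - <<'E'
from h import *
print(sign_off());st()
E
```

```text
the job is handed in; nothing more can be done
None
the job is handed in; nothing more can be done
```

The job is done and handed in at about 87 s, but the station gave no verdict.

- **Bucket:** I lifted it level off its pivots and stood it on the clamp plate with its pins towards the jaws.
- **Clamp:** I wound the crank clockwise to about 23.4 rad, which by calculation is about 56 mm of jaw travel (0.055 is a firm grip). Lateral force on the handle stayed under 7 N.
- **Stationery:** The eraser, stapler and sharpener were there, and each went into the bucket after clamping. No tape roll or pin box was present. The eraser had been knocked about 3 cm aside, so I located it again before picking it up.

**Last checks:** the pictures show the bucket upright against the fixed jaw and the crank still where I left it. The stapler and sharpener are in plain view in the bucket, and the eraser shows by one white end. Pink and yellow look-alikes, mug, plant pot and calculator were not touched.

**Disagreements:** the wrist and top cameras differed by 2–4 mm around the clamp. I corrected for this at the crank from the measured force. The grip itself I judged from the crank angle and the pictures, not from a measured pad deflection.

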